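# Close the clock-parts spinner for a short pulse and hold its lid half way

## Task

An escape wheel waits to be spun dry in the basket that sits in the parts spinner: nest the other, empty basket squarely down into that one until its shoulder rests on the rim all round, and let go of it, so that the wheel is trapped between them. Then lower the bayonet lid over the stack, its two lugs down through the two gaps of the collar until it is fully home, and turn it clockwise (seen from above) half way to the lock, to the single-line mark, never on towards the click, for a pulse only. Finish there with the lid still gripped and held still against its return spring, and leave the pallet arbor, the boxwood peg and the hand collet where they lie.

Things in the scene. Friction and masses are not known exactly. Their poses are not given: they have to be found in the camera images.
- spinner: the parts spinner, fixed: a grey enamelled housing 160 x 160 mm, 95 mm high, with a round aluminium bayonet collar in the middle of its top. Origin: on the collar's axis at table height, z up. The collar's top flange has two opposite gaps of 40 degrees, centred on this body's +x and -x axes, where the lid's lugs go down; below it they turn only clockwise (seen from above), up to the lock 80 degrees on
- collar_top (a point): centre of the collar's top, 108 mm above the table. Collar 116 mm outside; top flange 5 mm thick with 89 mm bore; under it a channel 8 mm high, 102 mm bore, whose floor is the housing's top, 95 mm above the table. Dark marks on it for each lug: a dot at the gap (drop in), one line 40 degrees clockwise of it (half way), two lines 80 degrees clockwise (locked)
- half_mark (a point): middle of one of the two single-line marks (the one 40 degrees clockwise of the spinner's +x axis), 51.5 mm from the collar's axis; the other is opposite
- loaded_basket_mid (a point): centre, half-way up, of the perforated steel basket that sits in the spinner's rotor on the collar's axis, the escape wheel on its floor; z up. Its foot is 54 mm and its rim 118 mm above the table, so 10 mm above the collar. It is loose with about 1.5 mm of side play and turns with the rotor
- loaded_basket_rim (a point): centre of that basket's rim. Both baskets are alike: 64 mm high; foot a cone, 38 mm in diameter at the bottom and 52 mm at 38 mm up; there a shoulder, and above it a straight band of 60 mm outside diameter from 38 to 64 mm up; wall 2.5 mm, bore of the band 55 mm
- top_basket_mid (a point): centre, half-way up, of the equal but empty basket (45 g) that stands upright on the table. Nested in the other it goes 38 mm deep, its shoulder on the other's rim: its centre is then 26 mm above the other's centre and only its 26 mm high band stands clear; side play 1.5 mm
- escape_wheel_mid (a point): centre of the brass escape wheel, 27 mm diameter, 4 mm thick, lying flat on the floor of the basket in the spinner
- lid_mid (a point): centre, half-way up, of the bayonet lid, upright on the table: an aluminium cap 84 mm in diameter, open below, 88 mm high with its grip bar, about 160 g; z up. At its lower edge two lugs, 18 mm wide, 5 mm high, stand out to 95 mm across on the lid's +x and -x sides; either fits either gap. Fully home the lower edge rests on the housing's top, this centre 139 mm above the table
- grip_bar (a point): centre of the lid's black grip bar, 75 mm above the lid's lower edge: 64 mm long, along the lid's x axis, so its ends point to the lugs; 18 mm wide, 26 mm high (62 to 88 mm above the lower edge). The lid's flat top under it is 63 mm up; inside, the lid clears the nested baskets by about 9 mm
- pulse (a joint): sprung ring in the collar that the lugs push round once the lid has turned about 10 degrees clockwise; value: angle pushed, rad: 0 free, about 0.52 with the lid half way (40 degrees), 1.22 at the lock. It pushes back with 0.08 N m at half way, enough to turn back a lid let go. From about 50 degrees of lid turn the lugs also meet the lock's sprung balls, which click at about 80
- pallet_arbor_mid (a point): centre of the steel pallet arbor, a 70 mm spindle with a 50 mm cross of pallets, lying on the table; leave alone
- boxwood_peg_mid (a point): centre of the boxwood peg, 22 mm diameter, 55 mm high, upright on the table; leave alone
- collet_mid (a point): centre of the verdigris-stained brass hand collet, a ring 20 mm across and 8 mm high on the table; leave alone
Things that resemble listed ones, but are neither listed nor needed, are in the scene too. Leave any blue look-alike of the part that bears top_basket_mid alone.

How it is judged:
On the way, in this order (a step that is already met when the one before it is completed fails the run):
1. the empty basket is nested squarely in the loaded one and let go (horizontal distance between top_basket_mid and loaded_basket_mid below 0.004 m and z of top_basket_mid in the frame of loaded_basket_mid between 0.022 and 0.0295 m and angle between top_basket_mid's own z axis and vertical below 0.08 rad and contact force between the fingers and top_basket below 0.3 N), for 0.3 s.
2. the lid is lowered into the collar, lugs in the gaps, fully home (z of lid_mid in the frame of spinner below 0.1425 m and horizontal distance between lid_mid and spinner below 0.006 m and angle between each of lid_mid, top_basket_mid's own z axis and vertical below 0.08 rad and horizontal distance between top_basket_mid and loaded_basket_mid below 0.004 m and z of top_basket_mid in the frame of loaded_basket_mid between 0.022 and 0.0295 m), for 0.1 s.
At the end, for the whole second after the job is handed in: lid home in the collar (under 3.5 mm off its seat, upright), turned 30 to 50 degrees clockwise against the pulse ring (0.30 to 0.75 rad), gripped (over 2 N) and still; baskets nested (axes within 4 mm, centres 22 to 29.5 mm apart in height), the escape wheel trapped between them (all of step 2 and angle between the x axis of lid_mid and the x axis of spinner, either way round between 0.52 and 0.87 rad and value of joint pulse between 0.3 and 0.75 rad and contact force between the fingers and lid above 2 N and angular speed of lid below 0.1 rad/s and horizontal distance between escape_wheel_mid and loaded_basket_mid below 0.01 m and z of escape_wheel_mid in the frame of loaded_basket_mid below -0.015 m); the arm keeps its last pose, push and grip.
It fails at once if the lid was turned on into the lock (pulse ring past 1.0 rad) (value of joint pulse above 1 rad).
It fails at once if the loaded basket was pulled out of the rotor (distance of loaded_basket_mid from where it was at the start of the episode above 0.015 m).
It fails at once if the pallet arbor was moved (distance of pallet_arbor_mid from where it was at the start of the episode above 0.02 m).
It fails at once if the boxwood peg was moved (distance of boxwood_peg_mid from where it was at the start of the episode above 0.02 m).
It fails at once if the hand collet was moved (distance of collet_mid from where it was at the start of the episode above 0.02 m).
It also fails if it takes over 64 s, if anything falls off the work surface, if the arm or the gripper's body presses on something with over 40 N, if the wrist force passes 120 N, or if a joint passes its speed limit or range.

## Robot

A 6-joint arm with a two-finger parallel gripper is mounted at the origin on the work surface. World frame = base frame: x ahead of the robot, y to its left, z up, the work surface at z = 0. Lengths are in m, angles in rad, forces in N, time in s.
With the tool pointing down it reaches from about 0.275 to 0.875 m from the base axis. Payload 12.5 kg.
Tool frame: the origin (TCP) lies at the very end of the fingers, on their centre line; the grasp point (between the pads) lies 19 mm behind it; x points along the fingers, y is the direction in which the jaws open and shut, and the axes are right-handed (so a half turn about x gives the same grasp; the last joint's range is limited). The gripper opens to 85 mm and grips with 20 to 120 N. Pads are 22 mm wide; open, the fingers measure 114 mm over their backs; the gripper's body (76 mm by 85 mm) begins 54 mm behind the grasp point. The pads swing forward as they close: fully open they stand 13 mm farther back than shut.
Start: joints at [1.242, 0.351, 1.652, -0, 1.139, -0.085], TCP at [0.133, 0.534, 0.231] pointing down, gripper open.
Joint ranges: [-2.75, 2.75], [-0.79, 2.1], [0.01, 2.65], [-1.57, 4.71], [0.07, 3.14], [-2.87, 2.87]. Speed limits (rad/s): [2.22, 2.22, 2.79, 3.14, 3.14, 3.14].

## Interface

Orientations are given as a 3x3 rotation matrix whose columns are the frame's x, y, z axes.
In Python, from bench import manip gives the robot as it stands. Calls block until the motion is done:
- manip.move_ptp(position, orientation): joint-space move of the TCP to a pose.
- manip.move_l(position, attitude=None, max_speed=0.15): straight line of the TCP; attitude=None keeps the orientation; max_speed is the mean speed in m/s.
- manip.move_j(angles): joint-space move.
- manip.set_gripper(opening, effort=None): opening from 0.0 (shut) to 1.0 (fully open); effort is the grip in N (None keeps the last); returns when the fingers have stopped.
- manip.dwell(seconds).
- manip.inverse_kinematics(position, orientation): joint angles nearest the present ones, or None.
- manip.grab_frame(name): name is "scene" or "top" or "wrist"; returns (picture, depth): 400x640x3 uint8, red, green, blue; 400x640 float32, m along the optical axis (not along the pixel's ray), 0 where there is no reading.
- manip.get_calibration(name): a dict with "camera_matrix" (3x3 intrinsics, pixels), "R" (3x3) and "t" (3): a world point X has camera coordinates R X + t. Camera axes: x right, y down, z forward; pixel columns grow to the right and rows downward; lengths in m; the calibration is good to about 2 mm. The wrist camera is an equidistant fisheye: a pixel r from the principal point sees the ray r / f radians off the axis. A picture is of the moment at which its call begins: read the wrist's pose just before it. get_calibration takes no time and is no camera call; for the wrist camera it gives the pose at the moment of the call.
A pose or a line that the arm cannot do raises manip.Unreachable and nothing moves.
- manip.sign_off(): hands the job in, once; it reports no verdict.
Trained networks look in the newest picture that a camera, given by its name, has taken for a name from the list of things; names that differ only in an ending like _2 or _b are one class to them, and where a whole thing is asked for, a point or a joint stands for the part that bears it (a point fixed in the world has none). Each returns a list of dicts, best first, with "confidence" (0 to 1); they miss things now and then, are a little off and sometimes report something else, mostly with a low value. They report only what shows in the picture. A call takes as long as a camera call. They do not tell look-alikes from the thing itself.
- manip.look_for(camera, name): "at" ([x, y, z] in m, in world coordinates, good to about 4 mm: the middle of the surface that is visible of it).
Readings, each from a call of its own:
- manip.current_time(): time.
- manip.current_qpos(): joint angles.
- manip.current_joint_vel(): joint speeds.
- manip.current_joint_torque(): joint torques, N m.
- manip.current_ee_pos(): TCP position.
- manip.current_tcp_rot(): TCP orientation.
- manip.current_force(): force on the tool from outside, world axes, zero at the start.
- manip.current_ft_torque(): the same for the moment, N m.
- manip.current_grip_width(): opening from 0.0 (shut) to 1.0 (fully open).
Only numpy, scipy, OpenCV 4.12 (cv2) and the standard library are available. Lean on these libraries where they do the work, as an engineer would, in place of code of your own. Each camera call takes 0.05 s, during which the arm holds its last target. There are 200 camera calls.

## Working session

There is one attempt and no reset: what is moved stays moved. The work goes in short steps, each a Python script; the robot and the scene stay as the last script left them, time stands still between calls to the robot, and variables do not carry over. Pictures are saved under pics/ and viewed, about 8 in all and at most 12, crops included, and the job is handed in when it is done.

```bash
ls; mkdir -p pics; python3 - <<'E'
from bench import manip
import cv2,numpy as np,pickle
ims=[]
d={}
for c in ("scene","top"):
    p,z=manip.grab_frame(c); d[c]=(p,z,manip.get_calibration(c)); 
    cv2.imwrite(f"pics/{c}0.png",cv2.cvtColor(p,cv2.COLOR_RGB2BGR))
    for n in ("spinner","top_basket_mid","lid_mid","grip_bar","loaded_basket_mid","pallet_arbor_mid","boxwood_peg_mid","collet_mid"):
        print(c,n,[(np.round(o["at"],3).tolist(),round(o["confidence"],2)) for o in manip.look_for(c,n)][:4])
pickle.dump(d,open("d.pkl","wb"))
print(d["top"][2],d["scene"][2]); print(manip.current_time(),manip.current_tcp_rot())
E
```

```text
pics
scene spinner [([0.592, -0.065, 0.092], 0.88), ([0.526, 0.231, 0.048], 0.17)]
scene top_basket_mid [([0.434, -0.284, 0.049], 0.93), ([0.529, -0.283, 0.043], 0.86), ([0.326, -0.242, 0.047], 0.64), ([0.42, -0.183, 0.046], 0.64)]
scene lid_mid [([0.529, 0.23, 0.052], 0.71), ([0.544, -0.022, 0.114], 0.23)]
scene grip_bar [([0.527, 0.228, 0.048], 0.96), ([0.697, -0.276, 0.032], 0.47)]
scene loaded_basket_mid [([0.544, -0.022, 0.106], 0.54)]
scene pallet_arbor_mid [([0.591, -0.066, 0.09], 0.44)]
scene boxwood_peg_mid [([0.692, -0.279, 0.031], 0.54)]
scene collet_mid [([0.657, -0.398, 0.006], 0.42)]
top spinner [([0.544, -0.022, 0.097], 0.81), ([0.557, -0.021, 0.093], 0.47)]
top top_basket_mid [([0.535, -0.286, 0.035], 0.9), ([0.412, -0.181, 0.037], 0.85), ([0.426, -0.282, 0.036], 0.79), ([0.32, -0.246, 0.037], 0.62)]
top lid_mid [([0.509, 0.24, 0.064], 0.97)]
top grip_bar []
top loaded_basket_mid [([0.557, -0.023, 0.094], 0.57)]
top pallet_arbor_mid [([0.688, 0.287, 0.01], 0.52), ([0.426, -0.285, 0.036], 0.48)]
top boxwood_peg_mid [([0.685, -0.266, 0.04], 0.66)]
top collet_mid []
{'ca
[... 207 characters left out ...]
  0.01284843],
       [-0.99592464,  0.00936165, -0.08970217],
       [ 0.08956948, -0.01374296, -0.99588576]]), 't': array([-0.03499688,  0.50579911,  1.19579008])} {'camera_matrix': array([[438.71606727,   0.        , 311.92366247],
       [  0.        , 438.71606727, 198.72720906],
       [  0.        ,   0.        ,   1.        ]]), 'R': array([[ 0.6034967 ,  0.79715198,  0.0184515 ],
       [ 0.48398527, -0.3478224 , -0.80298059],
       [-0.63367973,  0.49352639, -0.59571949]]), 't': array([-0.28612542, -0.19240057,  1.62705539])}
0.9 [[ 4.15818906e-05  2.41387359e-01  9.70428844e-01]
 [-5.52207987e-05  9.70428844e-01 -2.41387356e-01]
 [-9.99999998e-01 -4.35505132e-05  5.36818688e-05]]
```

View pics/top0.png

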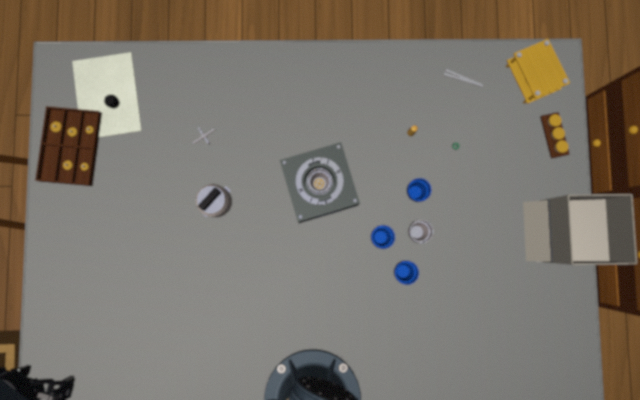

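View pics/scene0.png

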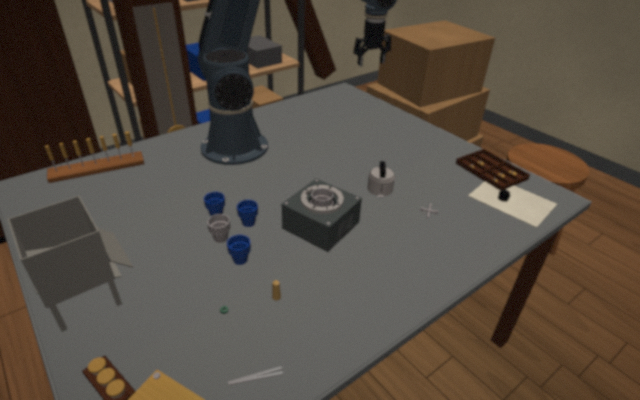

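The steel basket at top-view (419,231) is the empty one. The three blue look-alikes are at (418,189), (382,237) and (406,272). The spinner is at (320,182), the lid at (211,200), the peg at (412,130), the arbor at (203,135) and the collet at (456,146). Next I take wrist views from closer.

```bash
cat > h.py <<'E'
from bench import manip
import numpy as np, cv2, pickle
def rot(a):  # tool down, jaw axis y at world angle a (rad)
    y=np.array([np.cos(a),np.sin(a),0]); x=np.array([0,0,-1.]); return np.column_stack([x,y,np.cross(x,y)])
def cloud(z,cal,fish):
    K,R,t=cal["camera_matrix"],np.array(cal["R"]),np.array(cal["t"])
    v,u=np.mgrid[:z.shape[0],:z.shape[1]]
    a=(u-K[0,2])/K[0,0]; b=(v-K[1,2])/K[1,1]
    if fish:
        r=np.hypot(a,b)+1e-9; s=np.tan(np.minimum(r,1.5))/r; a,b=a*s,b*s
    P=np.stack([a*z,b*z,z],-1)
    W=(P-t)@R
    W[z<=0]=np.nan
    return W
def shot(name):
    cal=manip.get_calibration("wrist"); p,z=manip.grab_frame("wrist")
    pickle.dump((p,z,cal),open(f"{name}.pkl","wb"))
    return p,z,cal
def ortho(p,W,c,half,res,zmin=None,zmax=None):
    "top-down re-projected colour picture, world x up, y left"
    n=int(2*half/res); im=np.zeros((n,n,3),np.uint8); h=np.full((n,n),-1.)
    m=np.isfinite(W[...,0])
    X=W[m]; C=p[m]; o=np.argsort(X[:,2]); X,C=X[o],C[o]
    r=((c[0]+half-X[:,0])/res).astype(int); q=((c[1]+half-X[:,1])/res).astype(int)
    k=(r>=0)&(r<n)&(q>=0)&(q<n); im[r[k],q[k]]=C[k]; h[r[k],q[k]]=X[k,2]
    return im,h
def circ(P):
    "robust circle fit"
    from scipy.optimize import least_squares
    c=P.mean(0); f=lambda s:np.hypot(P[:,0]-s[0],P[:,1]-s[1])-s[2]
    return least_squares(f,[c[0],c[1],.03],loss="soft_l1",f_scale=.0015).x
E
python3 - <<'E'
from h import *
for n,(x,y,zz),a in (("lid",(.50,.235,.27),np.pi/2+.4),("spin",(.54,-.022,.28),np.pi/2),("bas",(.43,-.284,.25),np.pi/2-.5)):
    manip.move_ptp([x,y,zz],rot(a)); manip.dwell(.2)
    p,z,cal=shot(n); C=-np.array(cal["R"]).T@cal["t"]
    print(n,manip.current_time(),np.round(manip.current_qpos(),2),"cam",C.round(3),"axis",np.array(cal["R"])[2].round(2),cal["camera_matrix"][0],cal["camera_matrix"][1,2])
ims=[cv2.resize(pickle.load(open(f"{n}.pkl","rb"))[0],(400,250)) for n in ("lid","spin","bas")]
ims.append(ims[0]*0)
o=np.vstack([np.hstack(ims[:2]),np.hstack(ims[2:])])
cv2.imwrite("pics/w1.png",o[...,::-1])
E
```

```text
lid 2.8833 [ 0.36  0.32  1.6  -0.    1.23 -1.62] cam [0.43  0.207 0.411] axis [ 0.27  0.11 -0.96] [309.70691629   0.         316.59441453] 204.28433907395362
spin 4.15 [-0.13  0.29  1.62  0.    1.24 -1.7 ] cam [ 0.464 -0.021  0.421] axis [ 0.29  0.   -0.96] [309.70691629   0.         316.59441453] 204.28433907395362
bas 5.5 [-0.67  0.27  1.72  0.    1.16 -1.74] cam [ 0.364 -0.247  0.392] axis [ 0.26 -0.14 -0.96] [309.70691629   0.         316.59441453] 204.28433907395362
```

View pics/w1.png

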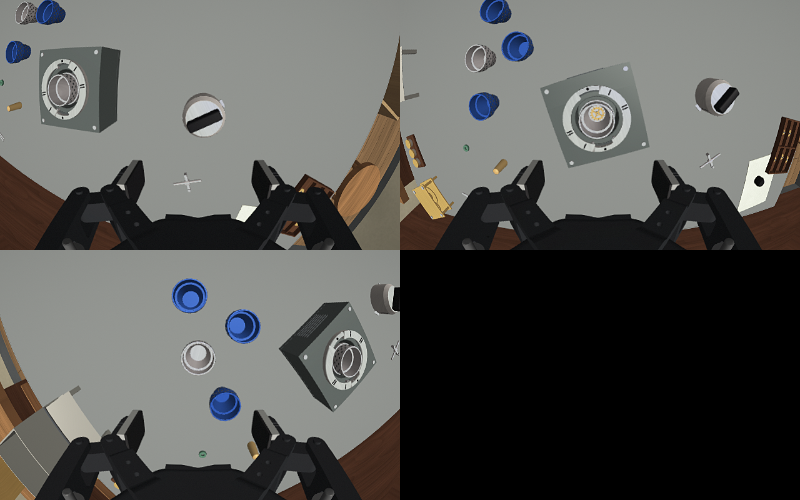

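The wrist views show the lid with its black bar at about (203,120), the spinner with wheel and collar marks at about (597,115), and the steel basket at about (197,357) with blue ones around it. Now I fit the geometry from depth.

```bash
python3 - <<'E'
from h import *
L=lambda n:pickle.load(open(f"{n}.pkl","rb"))
sp=np.array([.544,-.022])
# basket
p,z,cal=L("bas"); W=cloud(z,cal,1); d=np.hypot(W[...,0]-.43,W[...,1]+.284)
m=(d<.05)&(W[...,2]>.055)&(p.max(-1).astype(int)-p.min(-1)<60); P=W[m]; print("basket z",np.percentile(P[:,2],[5,50,95]),m.sum(),circ(P[P[:,2]>.059][:,:2]))
for c in ((.535,-.286),(.412,-.181),(.32,-.246)):
    m=(np.hypot(W[...,0]-c[0],W[...,1]-c[1])<.05)&(W[...,2]>.058); print("blue",circ(W[m][:,:2]).round(4))
t=(np.abs(W[...,2])<.02)&(d<.12)&(d>.05); print("table z",np.nanmedian(W[t][:,2]))
ob,_=ortho(p,W,(.43,-.284),.06,.0006)
# lid
p,z,cal=L("lid"); W=cloud(z,cal,1); d=np.hypot(W[...,0]-.515,W[...,1]-.235)
m=(d<.06)&(W[...,2]>.056)&(W[...,2]<.07); P=W[m]; print("lidtop z",np.median(P[:,2]))
hull=cv2.convexHull(P[:,:2].astype(np.float32))[:,0]; print("lid circ",circ(hull),cv2.minEnclosingCircle(hull))
m=(d<.06)&(W[...,2]>.08); P=W[m]; print("bar z",np.median(P[:,2]),m.sum()); r=cv2.minAreaRect(P[:,:2].astype(np.float32)); print("bar",r)
m=(d<.06)&(W[...,2]<.012)&(W[...,2]>.003); print("lug pts",W[m][::8].round(3).tolist()[:8])
t=(np.abs(W[...,2])<.02)&(d<.12)&(d>.06); print("table z",np.nanmedian(W[t][:,2]))
# spinner
p,z,cal=L("spin"); W=cloud(z,cal,1); d=np.hypot(W[...,0]-sp[0],W[...,1]-sp[1])
m=(d<.07)&(np.abs(W[...,2]-.108)<.003); P=W[m]; print("collar z",np.median(P[:,2]),m.sum())
hull=cv2.convexHull(P[:,:2].astype(np.float32))[:,0]; c=circ(hull); print("collar",c,cv2.minEnclosingCircle(hull))
m=(d<.045)&(W[...,2]>.1145)&(W[...,2]<.122); P=W[m]; print("rim",circ(P[:,:2]),m.sum(),np.median(P[:,2]))
m=(d<.13)&(np.abs(W[...,2]-.095)<.003); print("housing",cv2.minAreaRect(W[m][:,:2].astype(np.float32)))
o,_=ortho(p,W,c[:2],.066,.0007)
# direct warp of the collar plane for clean picture
n=560;half=.066; yy,xx=np.mgrid[:n,:n]; X=np.stack([c[0]+half-yy*2*half/n,c[1]+half-xx*2*half/n,np.full((n,n),.108)],-1)
Q=X@np.array(cal["R"]).T+cal["t"]; K=cal["camera_matrix"]; rr=np.hypot(Q[...,0],Q[...,1]); th=np.arctan2(rr,Q[...,2])
u=K[0,2]+K[0,0]*th*Q[...,0]/rr; v=K[1,2]+K[1,1]*th*Q[...,1]/rr
im=cv2.remap(p,u.astype(np.float32),v.astype(np.float32),cv2.INTER_CUBIC); cv2.imwrite("pics/collar.png",im[...,::-1])
E
```

```text
basket z [0.27129735 0.33165917 0.34873861] 21940 [ 0.56465695 -0.35731851  0.17068165]
blue [ 0.5271 -0.2778  0.0285]
blue [ 0.4088 -0.1829  0.0284]
blue [ 0.3194 -0.2398  0.0284]
table z -0.001046658802745996
lidtop z 0.061670608161893195
lid circ [0.50746177 0.25135584 0.03814747] ((0.5075578093528748, 0.2509786784648895), 0.03895417973399162)
bar z 0.3507168713546464 27059
bar ((0.5060864686965942, 0.2306760847568512), (0.055520813912153244, 0.11776621639728546), 31.701974868774414)
lug pts [[0.473, 0.228, 0.003], [0.468, 0.238, 0.009], [0.466, 0.248, 0.006], [0.485, 0.216, 0.003], [0.471, 0.275, 0.003], [0.505, 0.211, 0.012]]
table z -0.0011472725317573152
collar z 0.10686067481131055 3529
collar [ 0.54677558 -0.0232689   0.05805453] ((0.5469526052474976, -0.02316114492714405), 0.05869215726852417)
rim [ 0.54645413 -0.02309976  0.02837464] 442 0.11653857898462389
housing ((0.5470518469810486, -0.023048460483551025), (0.16135676205158234, 0.1615770161151886), 16.05022621154785)
```

View pics/collar.png

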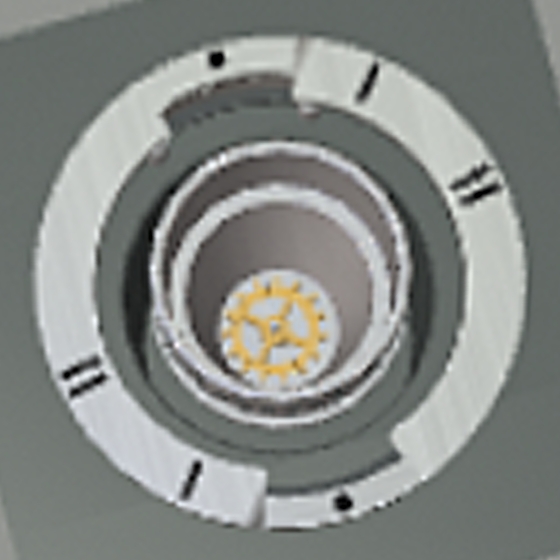

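```bash
python3 - <<'E'
from h import *
L=lambda n:pickle.load(open(f"{n}.pkl","rb"))
p,z,cal=L("bas"); W=cloud(z,cal,1); d=np.hypot(W[...,0]-.43,W[...,1]+.284)
m=(d<.05)&(W[...,2]>.0585)&(W[...,2]<.07); P=W[m]; print("basket",circ(P[:,:2]),m.sum(),np.median(P[:,2]),cv2.minEnclosingCircle(P[:,:2].astype(np.float32)))
p,z,cal=L("lid"); W=cloud(z,cal,1); d=np.hypot(W[...,0]-.510,W[...,1]-.245)
m=(d<.06)&(W[...,2]>.08)&(W[...,2]<.1); P=W[m]; r=cv2.minAreaRect(P[:,:2].astype(np.float32)); print("bar",r,np.median(P[:,2]),m.sum())
B=cv2.boxPoints(r); e=max((B[1]-B[0],B[2]-B[1]),key=np.linalg.norm); print("bar angle deg",np.degrees(np.arctan2(e[1],e[0])))
m=(d<.06)&(W[...,2]>.058)&(W[...,2]<.066); P=W[m]; h=cv2.convexHull(P[:,:2].astype(np.float32))[:,0]; print("lid top",circ(h),m.sum())
# lid circle, all surface below
E
```

```text
basket [ 0.42144921 -0.27874501  0.02834901] 436 0.06259018844067113 ((0.4216696321964264, -0.27834802865982056), 0.03045194409787655)
bar ((0.5076658129692078, 0.2517303228378296), (0.01958896592259407, 0.06395300477743149), 47.569847106933594) 0.08655001001516557 948
bar angle deg -42.430157
lid top [0.50764405 0.25122955 0.03679484] 1854
```

```bash
python3 - <<'E'
from h import *
for n in ("spin","lid","bas"):
    p,z,cal=pickle.load(open(f"{n}.pkl","rb")); W=cloud(z,cal,1); d=np.hypot(W[...,0]-.5468,W[...,1]+.0232)
    m=(d<.07)&(np.abs(W[...,2]-.107)<.0035); h=cv2.convexHull(W[m][:,:2].astype(np.float32))[:,0]
    r=(d<.045)&(W[...,2]>.1145)&(W[...,2]<.122)
    print(n,"collar",circ(h),"rim",circ(W[r][:,:2]))
b=[.4214,-.2787]; R=rot(np.radians(48.))
manip.move_ptp([*b,.16],R); manip.move_l([*b,.032],max_speed=.12)
print("force",manip.current_force())
manip.set_gripper(0.3,25); print("w",manip.current_grip_width(),manip.current_force(),manip.current_time())
manip.move_l([*b,.20],max_speed=.15); manip.dwell(.2)
print("w",manip.current_grip_width(),manip.current_force(),np.round(manip.current_qpos(),2))
p,z,cal=shot("held"); cv2.imwrite("pics/held.png",p[...,::-1])
E
```

```text
spin collar [ 0.5468289  -0.02330671  0.05808867] rim [ 0.54645413 -0.02309976  0.02837464]
lid collar [ 0.54648089 -0.02291294  0.0584348 ] rim [ 0.54620278 -0.02240114  0.02846595]
bas collar [ 0.54677173 -0.02355658  0.05842335] rim [ 0.54640434 -0.02396169  0.02854308]
force [-0.59913264  0.20609075  0.42137663]
w 0.6888758819340696 [-0.27098466  2.01215234  4.82370718] 7.5333
w 0.6946194982932716 [ 0.45982462  0.23307621 -0.65901296] [-0.68  0.31  1.8  -0.    1.04 -1.51]
```

View pics/held.png

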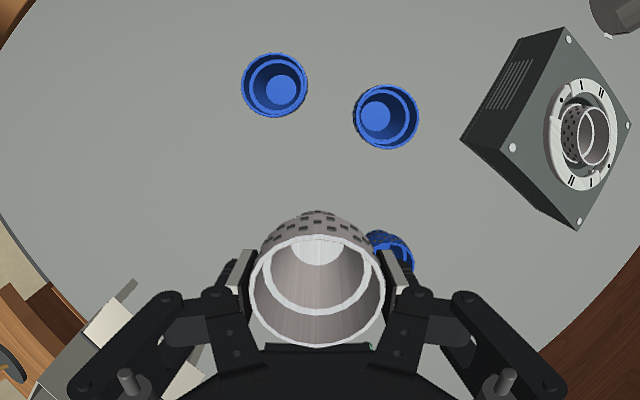

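The basket is held upright between the pads with its rim at about (318,290). I measure its offset and tilt in the hand, then carry it to just above the rim.

```bash
cat >> h.py <<'E'
def heldrim(p,z,cal,tcp):
    W=cloud(z,cal,1); sat=p.max(-1).astype(int)-p.min(-1)
    m=(np.hypot(W[...,0]-tcp[0],W[...,1]-tcp[1])<.034)&(W[...,2]>tcp[2]+.022)&(W[...,2]<tcp[2]+.045)&(p.min(-1)>170)&(sat<40)
    P=W[m]; c=circ(P[:,:2]); A=np.c_[P[:,:2]-c[:2],np.ones(len(P))]; pl=np.linalg.lstsq(A,P[:,2],rcond=None)[0]
    return c,pl,m.sum()
E
python3 - <<'E'
from h import *
p,z,cal=pickle.load(open("held.pkl","rb")); t=manip.current_ee_pos(); print(t); print(heldrim(p,z,cal,t))
S=[.5466,-.0232]; a=np.radians(48)
# yaw unaffected; pick jaw axis along spinner-free direction
manip.move_l([*S,.26],max_speed=.25); manip.move_l([*S,.19],max_speed=.15); manip.dwell(.3)
p,z,cal=shot("held2"); t=manip.current_ee_pos(); print(t,heldrim(p,z,cal,t),manip.current_force(),manip.current_time())
cv2.imwrite("pics/held2.png",p[...,::-1])
E
```

```text
[ 0.4212847  -0.27858681  0.19953509]
(array([ 0.42070556, -0.27916266,  0.02849895]), array([0.00958485, 0.01815522, 0.229892  ]), np.int64(1622))
[ 0.54675915 -0.02320234  0.19047677] (array([ 0.54627747, -0.02383584,  0.02850204]), array([0.00999987, 0.01590621, 0.22107546]), np.int64(1565)) [-0.28505405 -0.54267824 -0.67760867] 11.3333
```

View pics/held2.png

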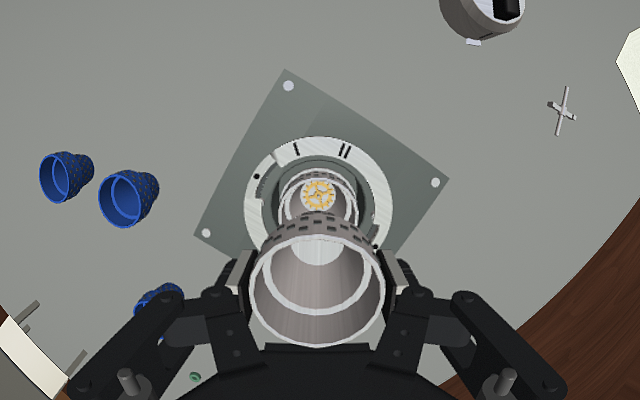

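The held basket at (318,290) is aligned with the loaded one at about (318,195), where the wheel is visible on the floor. I lower it with force guarding.

```bash
python3 - <<'E'
from h import *
T=[.5469,-.0226]
manip.move_l([*T,.155],max_speed=.12); f0=manip.current_force(); print(f0)
for zz in [.14,.13,.124,.120,.117,.115,.114,.113,.112,.111,.110,.109]:
    manip.move_l([*T,zz],max_speed=.04); f=manip.current_force()-f0; print(zz,manip.current_ee_pos()[2].round(4),f.round(2))
    if f[2]>5 or np.hypot(*f[:2])>8: break
print(manip.current_time())
E
```

```text
[ 0.95205739  0.43294043 -0.40929985]
0.14 0.1399 [-0.1  -0.04 -0.85]
0.13 0.1297 [-0.97  0.71  0.32]
0.124 0.1237 [-0.61  0.37 -0.33]
0.12 0.1198 [-1.4  -0.24 -0.68]
0.117 0.1168 [-0.64  0.25  0.99]
0.115 0.1149 [-1.76  0.9  -0.38]
0.114 0.114 [-0.42 -0.16 -0.78]
0.113 0.1131 [-0.66 -0.5   0.52]
0.112 0.1126 [-0.7  -0.26  6.44]
14.5
```

Contact came at the expected height (TCP 0.1126). I release, retreat and check.

```bash
python3 - <<'E'
from h import *
T=[.5469,-.0226]
manip.set_gripper(1.0); manip.dwell(.4); print(manip.current_grip_width(),manip.current_force())
manip.move_l([*T,.19],max_speed=.12); manip.move_l([.54,-.022,.28],max_speed=.2); manip.dwell(.2)
p,z,cal=shot("nest"); W=cloud(z,cal,1)
d=np.hypot(W[...,0]-.5468,W[...,1]+.0232)
m=(d<.045)&(W[...,2]>.138)&(W[...,2]<.15); P=W[m]; c=circ(P[:,:2]); A=np.c_[P[:,:2]-c[:2],np.ones(len(P))]
top=P[:,2]>.140; print("rim",c,np.linalg.lstsq(A[top],P[top,2],rcond=None)[0],m.sum())
m=(d<.07)&(np.abs(W[...,2]-.107)<.0035); h=cv2.convexHull(W[m][:,:2].astype(np.float32))[:,0]; print("collar",circ(h),np.median(W[m][:,2]),manip.current_time())
cv2.imwrite("pics/nest.png",cv2.resize(p[60:320,180:480],None,fx=2,fy=2)[...,::-1])
E
```

```text
1.0014163355374932 [-0.37520625 -0.2478859   0.24045874]
rim [ 0.54638804 -0.023049    0.02839995] [-0.00611671  0.0019244   0.14254851] 625
collar [ 0.54666582 -0.02318153  0.05809134] 0.10680940126954327 16.9333
```

View pics/nest.png

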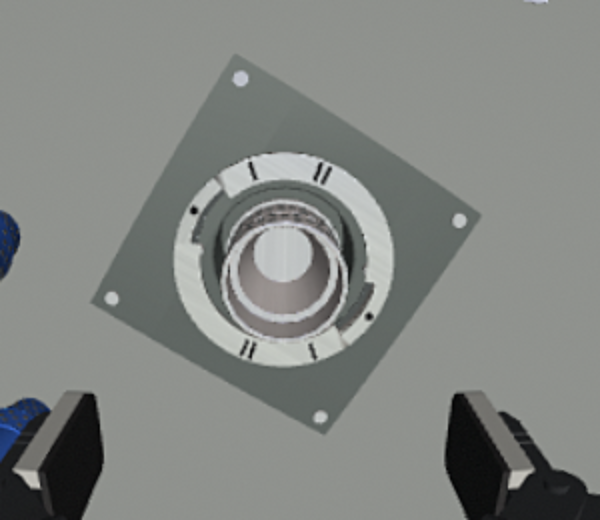

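The baskets are nested and level, with the rim at about 143.7 mm after the 1.1 mm depth bias and the axes within 0.5 mm. Now the lid.

```bash
python3 - <<'E'
from h import *
b=[.5077,.2515]; R=rot(np.radians(47.6)); S=[.5467,-.0232]
manip.move_ptp([*b,.17],R); manip.move_l([*b,.068],max_speed=.12); print("f",manip.current_force())
manip.set_gripper(0.0,60); print("w",manip.current_grip_width(),manip.current_force())
manip.move_l([*b,.26],max_speed=.15)
manip.dwell(.1); print("w",manip.current_grip_width(),manip.current_force(),manip.current_ft_torque())
manip.move_l([*S,.265],rot(np.radians(106.05)),max_speed=.15); manip.dwell(.3)
p,z,cal=shot("lidheld"); print(manip.current_ee_pos(),np.round(manip.current_qpos(),2),manip.current_time())
W=cloud(z,cal,1); t=manip.current_ee_pos()
d=np.hypot(W[...,0]-t[0],W[...,1]-t[1])
m=(d<.06)&(np.abs(W[...,2]-(t[2]-.006))<.006); P=W[m]; h=cv2.convexHull(P[:,:2].astype(np.float32))[:,0]; print(m.sum(),np.median(P[:,2]),"lid top",circ(h))
A=np.c_[P[:,:2]-t[:2],np.ones(len(P))]; print("plane",np.linalg.lstsq(A,P[:,2],rcond=None)[0])
cv2.imwrite("pics/lidheld.png",p[...,::-1])
E
```

```text
f [0.18981481 0.89017483 0.8237321 ]
w 0.19722389639087312 [ 0.89524611 -0.02015059  0.74604487]
w 0.19424074427873642 [-0.12298379  0.42366115 -1.9035541 ] [ 0.02384283 -0.01716407  0.04296286]
[ 0.54666356 -0.02308721  0.26500441] [-0.13  0.31  1.62  0.    1.21 -1.98] 23.5833
6099 0.2587086510468656 lid top [ 0.54565228 -0.02250233  0.03804222]
plane [0.03127527 0.01327691 0.25878458]
```

View pics/lidheld.png

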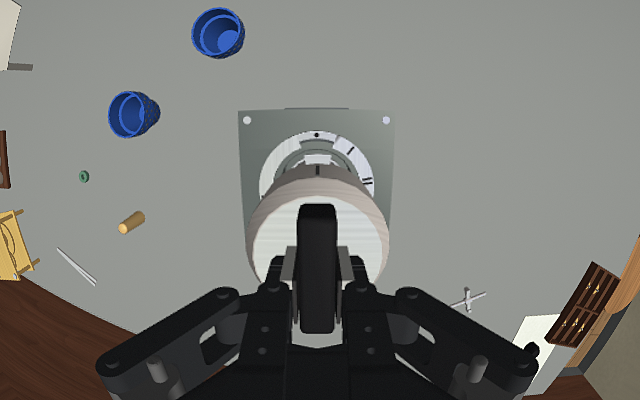

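The lid is held with its bar along the column at about x=317, and the lug mark at (317,170) lines up with the gap dot at (317,135). I check the bar's offset along the jaws and lower with guarding.

```bash
python3 - <<'E'
from h import *
p,z,cal=pickle.load(open("lidheld.pkl","rb")); W=cloud(z,cal,1); t=manip.current_ee_pos()
g=np.radians(16.05); u=np.array([np.cos(g),np.sin(g)]); v=np.array([-u[1],u[0]]); D=(W[...,:2]-t[:2]); a=D@u; b=D@v
m=(np.abs(b)<.007)&(np.abs(a)<.05)&(np.abs(W[...,2]-t[2]-.019)<.004)&(p.max(-1)<70); print("bar u-range",np.percentile(a[m],[0.5,99.5]),m.sum(),np.polyfit(a[m],W[...,2][m],1))
m=(np.abs(W[...,2]-t[2]+.006)<.003)&(p.min(-1)>140)&(a>.0)&(np.hypot(a,b)<.06); h=cv2.convexHull(np.c_[a[m],b[m]].astype(np.float32))[:,0]; h=h[np.hypot(*h.T)>.034]; print("lid circ (u,v)",circ(h),"tilt",np.linalg.lstsq(np.c_[a[m],b[m],np.ones(m.sum())],W[...,2][m],rcond=None)[0])
S=np.array([.5467,-.0232])
manip.move_l([*S,.182],max_speed=.12); manip.dwell(.1); f0=manip.current_force(); print(f0)
for zz in [.178,.175,.172,.169,.167,.165,.164,.163,.162,.161]:
    manip.move_l([*S,zz],max_speed=.04); f=manip.current_force()-f0; print(zz,manip.current_ee_pos().round(4),f.round(2))
    if f[2]>7 or np.hypot(*f[:2])>8: break
print(manip.current_time())
E
```

```text
bar u-range [-0.03207119  0.0304405 ] 3581 [0.00485524 0.28382143]
lid circ (u,v) [0.00113179 0.00111621 0.0352384 ] tilt [-0.01178632  0.00404113  0.25888693]
[-0.16092452 -0.25263984 -1.50818113]
0.178 [ 0.5466 -0.0232  0.1779] [ 0.66  0.32 -0.43]
0.175 [ 0.5466 -0.0232  0.1748] [0.42 0.14 0.62]
0.172 [ 0.5466 -0.0232  0.1718] [-0.18  0.43  0.78]
0.169 [ 0.5466 -0.0232  0.1688] [-0.6   0.73  0.17]
0.167 [ 0.5467 -0.0232  0.1669] [-0.56 -0.15  0.23]
0.165 [ 0.5466 -0.0232  0.1649] [0.83 1.4  1.11]
0.164 [ 0.5467 -0.0232  0.164 ] [ 0.92  0.53 -0.09]
0.163 [ 0.5468 -0.0232  0.1631] [-0.07  1.3   1.7 ]
0.162 [ 0.5469 -0.023   0.163 ] [-3.55  2.76 11.6 ]
26.775
```

Seated exactly at the expected 0.163. I ease the down-force and turn 40° clockwise in steps.

```bash
python3 - <<'E'
from h import *
S=[.5467,-.0232]
manip.move_l([*S,.1629],max_speed=.02); manip.dwell(.3); print(manip.current_force(),manip.current_ft_torque())
for k in range(5,41,5):
    manip.move_l([*S,.1629],rot(np.radians(106.05-k)),max_speed=.05); R=manip.current_tcp_rot()
    print(k,(106.05-np.degrees(np.arctan2(R[1,1],R[0,1]))).round(1),manip.current_force().round(1),manip.current_ft_torque().round(3),manip.current_ee_pos().round(4),manip.current_time())
manip.dwell(.3); p,z,cal=shot("fin"); W=cloud(z,cal,1); t=manip.current_ee_pos()
d=np.hypot(W[...,0]-t[0],W[...,1]-t[1]); m=(d<.045)&(np.abs(W[...,2]-.182)<.004)&(p.max(-1)<70)
r=cv2.minAreaRect(W[m][:,:2].astype(np.float32)); B=cv2.boxPoints(r); e=max((B[1]-B[0],B[2]-B[1]),key=np.linalg.norm); print(r,np.median(W[m][:,2]),"bar deg",np.degrees(np.arctan2(e[1],e[0]))%180,manip.current_grip_width())
m=(d<.045)&(np.abs(W[...,2]-.157)<.004)&(p.min(-1)>140); print("top z",np.median(W[m][:,2]),m.sum(),"tilt",np.linalg.lstsq(np.c_[W[m][:,:2]-t[:2],np.ones(m.sum())],W[m][:,2],rcond=None)[0])
cv2.imwrite("pics/fin.png",p[...,::-1])
E
```

```text
[-2.38875553  1.56483097  5.2362241 ] [ 0.19320387  0.16772754 -0.00276516]
5 4.9 [0.2 0.4 4.2] [-0.281 -0.071 -0.05 ] [ 0.5469 -0.0234  0.163 ] 27.575
10 9.8 [ 0.4 -0.5  4.5] [-0.421 -0.052 -0.075] [ 0.5468 -0.0234  0.163 ] 27.825
15 14.7 [ 0.  -1.3  3.9] [-0.472 -0.028  0.011] [ 0.5467 -0.0233  0.163 ] 28.075
20 19.7 [ 0.3 -1.3  5.6] [-0.541  0.024 -0.051] [ 0.5467 -0.0233  0.163 ] 28.325
25 24.7 [ 0.1 -1.2  4.7] [-0.396  0.014  0.023] [ 0.5466 -0.0232  0.163 ] 28.575
30 29.6 [0.3 0.7 7. ] [-0.281  0.03  -0.023] [ 0.5467 -0.0231  0.163 ] 28.825
35 34.6 [-0.9  1.   5.9] [-0.129  0.017 -0.014] [ 0.5467 -0.023   0.163 ] 29.075
40 39.6 [0.2 0.4 6.6] [-0.077 -0.091  0.012] [ 0.5467 -0.023   0.163 ] 29.325
((0.5442718267440796, -0.02506275475025177), (0.040968652814626694, 0.06379114091396332), 46.730323791503906) 0.18179204701175028 bar deg 136.73032 0.20004565691592388
top z 0.15682054048688154 5328 tilt [ 0.02331375 -0.01053005  0.15703564]
```

View pics/fin.png

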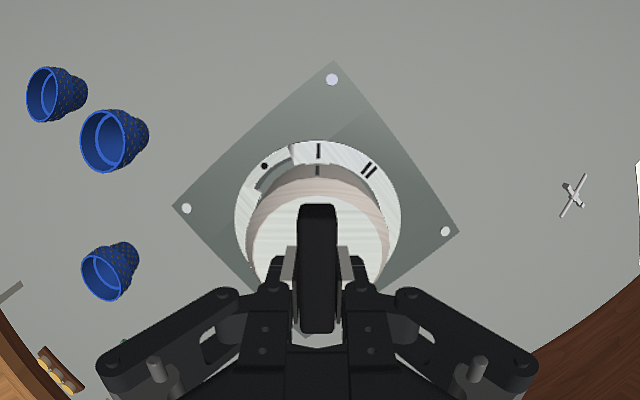

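The single-line mark at (318,150), the lid's index line at (317,171) and the bar at (317,210) all lie on one line. So the lid hasn't slipped in the grip, and its top is at about 158 mm, which is fully home. I hand in.

```bash
python3 -c "
from bench import manip
manip.dwell(.3);print(manip.current_grip_width(),manip.current_force(),manip.current_joint_vel().round(3),manip.current_time());manip.sign_off()"
```

```text
0.1947665518764118 [0.74135699 1.43809872 6.01163206] [-0.001 -0.001  0.    -0.002  0.001  0.   ] 29.975
the job is handed in; nothing more can be done
```

The job is handed in at about 30 s: the empty steel basket is nested over the wheel, and the lid is home and held at the half-way mark. `sign_off` gives no verdict, so the checks below are my own.

- **Baskets:** the shoulder met the rim at the expected height. After letting go, the top rim measured about 143.7 mm (144 expected, allowing for a 1.1 mm depth bias), level, and within 0.5 mm of the collar's axis.
- **Lid:** it seated at the expected height with its lugs in the gaps. I then turned it 40° clockwise; the wrist reads 39.6°. The last picture shows the single-line mark, the lid's index line and the bar in one line. Lid top is at about 158 mm, so it is fully home.
- **Grip:** set to 60 N, with about 6 N of downward push and the arm still.
- **Other parts:** I did not touch the arbor, peg, collet or blue baskets, but I took no final measurement of them.

Three checks were weak or disagreed:
- **Bar angle:** the final depth-based fit gave 137° instead of about -24°, because finger pixels got into it. I relied on the picture and the wrist angle instead.
- **Spring torque:** I could not see the pulse ring's 0.08 N m push clearly in the wrist moment readings.
- **Lid tilt:** the last fit showed about 0.025 rad, which is within the 0.08 limit.

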